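# Refit the gland and handwheel on a gate valve

## Task

Put the top of this gate valve back together: slip the gland, nose down, over the bare stem with its two slotted ears in line with the two swing bolts, and lower it gently until you feel it rest on the packing down in the stuffing box; then set the handwheel over it, fully down on the stem's square. Let neither part drop onto the valve, let go of both, and leave the other things on the bench where they are.

Things in the scene. Friction and masses are not known exactly. Their poses are not given: they have to be found in the camera images.
- box_mouth (a point): Fixed iron gate valve: centre of the stuffing box's upper rim, on the stem's axis, 165 mm above the bench. z up along the stem; x along the line of the two swing bolts. The box is 57 mm outside, 48 mm inside, open around the 22 mm bronze stem. The packing inside lies 12 to 20 mm below the rim (differs each time, must be felt) and holds firm under a light push.
- bonnet (a point): Same valve: point on the axis 28 mm below the rim, level with the hinges of the two steel swing bolts, which are swung out and down along x and -x, reaching 106 mm from the axis, all below the rim. The round bonnet flange here is 98 mm across, its bolt heads 26 mm below the rim. Axes as for box_mouth.
- vise_top (a point): Top of the red yoke pipe vise that holds the valve by a pipe stub: 250 mm from the stem towards the valve's -y, 295 mm above the bench; its screw's T-bar is 210 mm long along x. Fixed. Keep clear of it.
- stem_seat (a point): Same valve: centre of the stem's flat shoulder, on which the handwheel seats, 38 mm above the rim. Axes as for box_mouth. Below it the stem is round, 22 mm across; above it is a taper square, faces across x and y, 18 mm high, 12 mm wide at the shoulder and 8 mm at its top, where the stem ends.
- gland_flange (a point): Loose steel gland, 46 mm tall: oblong flange 16 mm thick over a round nose. Point: centre of the flange, half-way up its thickness, on the hole's axis, 38 mm above the nose's foot. Flange 104 mm long along x, with an open slot 14 mm wide in each ear for a swing bolt (either ear to either bolt); 64 mm wide along y between flat sides (flat for 60 mm), to be gripped there.
- gland_foot (a point): The gland's lower end: centre of the foot of its nose, 38 mm below gland_flange; the nose is 40 mm outside and 30 mm long, the hole right through is 30 mm. Starts standing on the nose, z up. 0.35 to 0.65 kg. At rest on the packing, gland_flange is 18 to 26 mm above the box's rim and the stem's top is 30 to 38 mm above gland_flange, between the fingers.
- wheel_hub (a point): Loose cast-iron handwheel, 160 mm across, lying right way up. Point on the axis, 29 mm above its flat underside, 7 mm below the top of the round hub (46 mm across, 36 mm tall), which is gripped above the spokes. Seated, this point is 29 mm above stem_seat. z up. 0.5 to 0.9 kg.
- wheel_socket (a point): Handwheel: centre of the socket's lower mouth, at the underside. The socket is 15.5 mm square, faces across x and y, for the lower 26 mm, about 29 mm round above; any of the four ways round fits the stem's square. Four spokes along x, -x, y, -y, 13 to 18 mm wide, up to 10.5 mm above the underside; rim 14 mm thick, its inner edge 66 mm from the axis.
- oil_bottle_mid (a point): Bystander: dark oil bottle with a spout, 66 mm across, 182 mm tall, standing; point on its axis 60 mm up.
- tee_mid (a point): Bystander: black iron pipe tee, 92 by 77 mm and 62 mm tall; point 31 mm up.
- die_head_mid (a point): Bystander: red round threading die head, 100 mm across, 68 mm tall; point on its axis 33 mm up.
- coupling_mid (a point): Bystander: plain steel pipe coupling standing on end, 60 mm across and 60 mm tall; point at its centre.
- pipe_wrench_mid (a point): Bystander: red pipe wrench lying flat, 330 mm long along its x, up to 28 mm high; point 13 mm up, near the middle of its length.
- reamer_mid (a point): Bystander: pipe reamer lying flat, an iron cone 64 mm across pointing along its x from a 200 mm steel cross handle along its y; point 33 mm up at the handle.
- wire_brush_mid (a point): Bystander: brush lying flat, 180 mm long along its x, 20 mm high, light wooden handle; point at its middle.

How it is judged:
On the way:
1. the gland rests on the packing with its ears in line with the swing bolts, released, and the handwheel is not yet on the stem (horizontal distance between gland_flange and box_mouth below 0.0055 m and z of gland_flange in the frame of box_mouth between 0.014 and 0.03 m and angle between gland_flange's own z axis and vertical below 0.08 rad and angle between the x axis of gland_flange and the x axis of box_mouth, either way round below 0.21 rad and contact force between the fingers and gland below 0.05 N and linear speed of gland below 0.02 m/s and horizontal distance between wheel_hub and stem_seat above 0.05 m), for 0.2 s.
At the end, for the whole second after the job is handed in: The gland rests on the packing in the stuffing box (within 5.5 mm of the stem's axis, upright within 4.5 degrees, ears within 12 degrees of the swing bolts' line); the handwheel is over it, within 3 mm of fully down on the square (5.5 mm off axis, 5 degrees off level); both released and still (horizontal distance between gland_flange and box_mouth below 0.0055 m and z of gland_flange in the frame of box_mouth between 0.014 and 0.03 m and angle between gland_flange's own z axis and vertical below 0.08 rad and angle between the x axis of gland_flange and the x axis of box_mouth, either way round below 0.21 rad and horizontal distance between wheel_hub and stem_seat below 0.0055 m and z of wheel_hub in the frame of stem_seat between 0.026 and 0.032 m and angle between wheel_hub's own z axis and vertical below 0.09 rad and linear speed of each of gland, handwheel below 0.01 m/s); the robot touches nothing.
It fails at once if the gland is let fall onto the valve from more than about 12 mm (contact force between the fingers and gland below 0.05 N and linear speed of gland above 0.5 m/s and horizontal distance between gland_flange and box_mouth below 0.06 m).
It fails at once if the handwheel is let fall onto the valve from more than about 12 mm (contact force between the fingers and handwheel below 0.05 N and linear speed of handwheel above 0.5 m/s and horizontal distance between wheel_hub and box_mouth below 0.06 m).
It fails at once if the gland is rammed onto the valve or the packing with more than 80 N (contact force between gland and valve above 80 N).
It fails at once if a bystander is pushed more than 40 mm away or tipped over (distance of any of oil_bottle_mid, tee_mid, die_head_mid, coupling_mid, pipe_wrench_mid, reamer_mid, wire_brush_mid from where it was at the start of the episode above 0.04 m or angle between any of oil_bottle_mid, tee_mid, die_head_mid, coupling_mid, pipe_wrench_mid, reamer_mid, wire_brush_mid's own z axis and vertical above 0.5 rad).
It also fails if it takes over 61 s, if anything falls off the work surface, if the arm or the gripper's body presses on something with over 40 N, if the wrist force passes 120 N, or if a joint passes its speed limit or range.

## Robot

A 7-joint arm with a two-finger parallel gripper is mounted at the origin on the work surface. World frame = base frame: x ahead of the robot, y to its left, z up, the work surface at z = 0. Lengths are in m, angles in rad, forces in N, time in s.
With the tool pointing down it reaches from about 0.425 to 0.925 m from the base axis. Payload 6.8 kg.
Tool frame: the origin (TCP) lies midway between the tips of the shut fingers; the grasp point (between the pads) lies 19 mm behind it; z points along the fingers, y is the line along which they close (so a half turn about z gives the same grasp; the last joint's range is limited). The gripper opens to 88 mm and grips with 3 to 60 N. Pads are 20 mm wide; open, the fingers measure 115 mm over their backs; the gripper's body (75 mm by 178 mm) begins 61 mm behind the grasp point.
Start: joints at [1.034, 0.477, 0.022, 1.555, -0.011, 1.109, -0.083], TCP at [0.281, -0.614, 0.223] pointing down, gripper open.
Joint ranges: [-2.96, 2.96], [-0.34, 2.1], [-1.41, 1.46], [0.24, 2.44], [-1.37, 4.51], [0.17, 1.92], [-2.96, 2.96]. Speed limits (rad/s): [2.39, 2.39, 3.14, 3.14, 3.14, 3.14, 3.14].

## Interface

Orientations are given as a unit quaternion [w, x, y, z].
In Python, from workcell import r gives the robot as it stands.
- The arm moves only by the tool step_arm, never from a script. Its argument "commands" is a list of rows, each a list of 2 entries, a list of its own where there are three numbers: the shift along the tool's x, y, z in m, then the turn, a rotation vector about the tool's x, y, z in degrees. In form: [[[dx, dy, dz], [ax, ay, az]], ...]. A call has 1 to 10 rows; each row shifts and turns the commanded pose from where the row before left it, along the tool's axes as they then stand; what a row does not reach is not made up. A row lasts 1/12 s, in which the tool goes at most 41.7 mm and 7.16 degrees, less where a joint would pass 70% of its speed; a pose out of reach is approached as far as the arm can. A call with a gripper value outside its range is refused whole. "gripper" is the finger opening in m, from 0 to 0.0878, set as the call begins (left out, the last holds). The fingers move at their own pace and stop on an object; "squeeze" is the grip in N (left out, the last holds). Time passes only in rows, so rows that do not move let the fingers close. It gives the time, the measured TCP pose, the force, the opening and the grip force at its end, in the units of the state.
- r.sense(): the state, without advancing time (a new reading comes with each control period).
- r.snapshot(name): name is "scene" or "side" or "wrist"; returns a dict with "img" (480x640x3 uint8, red, green, blue), "range_z" (480x640 float32, m along the optical axis (not along the pixel's ray), 0 where there is no reading), "mtx" (3x3 intrinsics, pixels), "rvec" (rotation vector, rad) and "tvec" (3), from world to camera coordinates, as OpenCV has them. Camera axes: x right, y down, z forward; pixel columns grow to the right and rows downward; lengths in m; the calibration is good to about 2 mm. A picture is of the moment at which its call begins.
- r.finish_job(): hands the job in; it is judged then, once.
The state is a dict: "clock": time; "joint_positions": joint angles; "dq": joint speeds; "tau": joint torques, N m; "tool_pos": TCP position; "tool_rot": TCP orientation; "contact_force": force on the tool from outside, world axes, zero at the start; "wrist_torque": the same for the moment, N m; "width": finger opening in m; "gripper_force": force on a finger pad.
Only numpy, scipy, OpenCV 4.12 (cv2) and the standard library are available. Lean on these libraries where they do the work, as an engineer would, in place of code of your own. Each camera call takes 0.05 s, during which the arm holds its last target. There are 200 camera calls.

## Working session

There is one attempt and no reset: what is moved stays moved. The work goes in short steps, Python scripts to look and compute and a tool call to move; the robot and the scene stay as the last step left them, time stands still between calls to the robot, and variables do not carry over. Pictures are saved under pics/ and viewed, at most 11 in all, crops included, and the job is handed in when it is done.

Besides the shell and the picture viewer there is one more tool, called after "Request:" by a JSON object that holds its "op" and its "data", one argument or row to a line. step_arm: Moves the arm, as the interface text tells. Its arguments: {"type":"object","properties":{"commands":{"type":"array"},"gripper":{"type":"number"},"squeeze":{"type":"number"}},"required":["commands"]}

```bash
ls; mkdir -p pics
cat > h.py <<'E'
import numpy as np,cv2
from workcell import r
def cloud(s):
    K=s["mtx"];R=cv2.Rodrigues(np.array(s["rvec"],float))[0];t=np.array(s["tvec"],float).ravel()
    z=s["range_z"].astype(float);v,u=np.mgrid[:480,:640]
    c=np.stack([(u-K[0][2])/K[0][0]*z,(v-K[1][2])/K[1][1]*z,z],-1)
    w=(c-t)@R; w[z<=0]=np.nan
    return w
def save(s,n): cv2.imwrite(f"pics/{n}.png",cv2.cvtColor(s["img"],cv2.COLOR_RGB2BGR))
E
python3 - <<'E'
from h import *
for n in["scene","side","wrist"]:
    s=r.snapshot(n);save(s,n+"0");np.save(f"{n}0.npy",cloud(s))
    R=cv2.Rodrigues(np.array(s["rvec"],float))[0];print(n,-R.T@np.ravel(s["tvec"]),R[2],s["mtx"][0][0])
a=cv2.imread("pics/scene0.png");b=cv2.imread("pics/side0.png")
print(r.sense())
E
```

```text
pics
scene [0.95281066 0.60368441 1.1392286 ] [-0.31806126 -0.46761947 -0.82472363] 461.18371739556295
side [-0.15008458  1.12407026  0.87627293] [ 0.50635594 -0.72219456 -0.47120981] 512.1356123404344
wrist [ 0.34666203 -0.58323276  0.38305292] [-0.2398938  -0.10858022 -0.96470788] 349.26063308034327
{'clock': 0.15, 'joint_positions': array([ 1.03391757,  0.477617  ,  0.02233395,  1.55616926, -0.01148668,
        1.10929268, -0.08312814]), 'dq': array([-3.97133702e-04, -2.21295478e-03,  2.03293572e-03, -2.67959835e-03,
       -2.80950642e-05,  8.41246756e-04, -1.13951397e-03]), 'tau': array([ 2.50613230e-03, -5.83287299e+01,  1.53656770e+00, -2.72873622e+01,
       -5.42603375e-02,  1.45418162e-02,  1.14326867e-04]), 'tool_pos': array([ 0.28045485, -0.61349441,  0.22192354]), 'tool_rot': array([-6.51091046e-04,  9.77105470e-01,  2.12754412e-01, -1.93079311e-04]), 'contact_force': array([ 0.91553852,  0.20784913, -0.37220539]), 'wrist_torque': array([-0.00426258,  0.00705676,  0.06987337]), 'gripper_force': 0.0, 'width': 0.08804054407814631}
```

View pics/scene0.png

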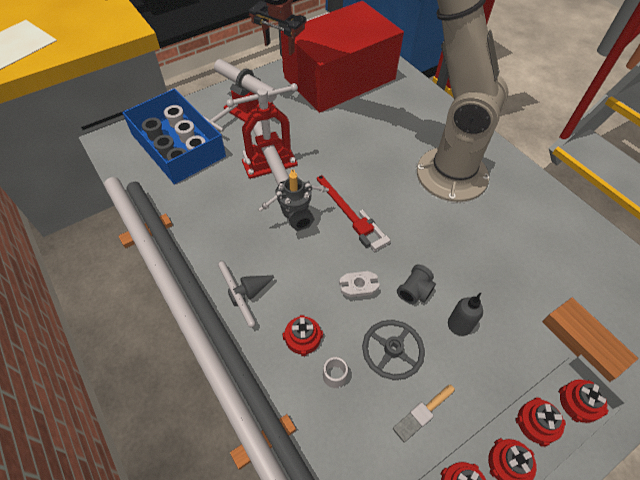

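View pics/side0.png

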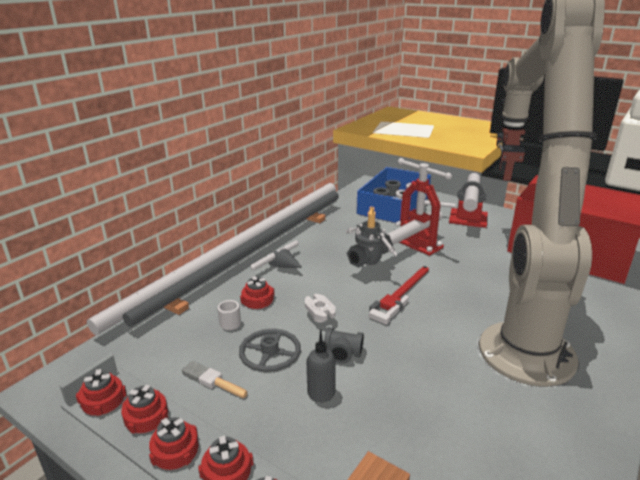

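Scene: valve stem at px (293,180), gland (359,285), wheel (394,348), die head (303,334), tee (416,284), bottle (466,315), coupling (336,371). The side view agrees.

Run:
```python
from h import *
for cam,seeds in [("scene",dict(gland=(359,285,45),wheel=(394,348,45),stem=(293,180,40))),("side",dict(gland=(320,308,30),wheel=(270,350,40),stem=(371,220,50)))]:
    w=np.load(cam+"0.npy");im=cv2.cvtColor(cv2.imread(f"pics/{cam}0.png"),cv2.COLOR_BGR2HSV)
    V,U=np.mgrid[:480,:640]
    def near(k): u,v,d=seeds[k]; return (abs(U-u)<d)&(abs(V-v)<d)
    z=w[...,2]
    # gland top
    m=near("gland")&(z>.036)&(z<.056)&(im[...,2]>120)&(im[...,1]<50)
    n,l,st,_=cv2.connectedComponentsWithStats(m.astype(np.uint8));m=l==1+st[1:,4].argmax()
    p=w[m];print(cam,"gland n",m.sum(),"zmed",np.median(p[:,2]));m2=m&(z>.043)
    q=w[m2][:,:2].astype(np.float32);print("  rect",cv2.minAreaRect(q))
    # wheel
    m=near("wheel")&(z>.005)&(z<.045);n,l,st,_=cv2.connectedComponentsWithStats(m.astype(np.uint8));m=l==1+st[1:,4].argmax()
    q=w[m];print("  wheel z",np.percentile(q[:,2],[5,50,95]),cv2.minEnclosingCircle(q[q[:,2]<.02][:,:2].astype(np.float32)),"hub",np.median(q[q[:,2]>.03],0),(q[:,2]>.03).sum())
    # stem bronze
    m=near("stem")&(im[...,0]>8)&(im[...,0]<30)&(im[...,1]>110)&(z>.12)
    q=w[m];print("  stem",m.sum(),q.min(0),q.max(0),np.median(q[q[:,2]>.205],0), np.median(q[(q[:,2]<.2)],0))
    # rim
    c=np.median(q[q[:,2]>.205],0);d=np.hypot(w[...,0]-c[0],w[...,1]-c[1])
    m=(abs(z-.165)<.004)&(d<.035);q=w[m];print("  rim",m.sum(),cv2.minEnclosingCircle(q[:,:2].astype(np.float32)) if m.any() else 0)
    # swing bolts & others: coarse
    m=(d>.06)&(d<.115)&(z>.05)&(z<.16)&(im[...,1]<60);q=w[m]
    a=np.degrees(np.arctan2(q[:,1]-c[1],q[:,0]-c[0]));print("  bolt ang hist",[(int(b),int(k)) for b,k in zip(np.arange(-180,180,10),np.histogram(a,np.arange(-180,181,10))[0]) if k])
w=np.load("scene0.npy")
for n,(u,v) in dict(tee=(416,284),bottle=(466,315),die=(303,334),coup=(336,371),wr1=(320,180),wr2=(376,240),tbar=(297,88),tbar2=(222,106)).items(): print(n,w[v,u].round(3))
```

```text
scene gland n 588 zmed 0.04601633297816406
  rect ((0.5149592161178589, 0.1762681007385254), (0.06618431955575943, 0.10409793257713318), 65.2625961303711)
  wheel z [0.00663482 0.01247296 0.03550854] ((0.5400543808937073, 0.36193743348121643), 0.0821281373500824) hub [0.54238303 0.36445937 0.03531895] 173
  stem 151 [ 0.52031338 -0.15054155  0.1456007 ] [ 0.54167488 -0.11235731  0.22351021] [ 0.53214068 -0.1229101   0.21477632] [ 0.53415521 -0.1175664   0.17387132]
  rim 93 ((0.5315595865249634, -0.1247701421380043), 0.03018866665661335)
  bolt ang hist [(-120, 6), (-110, 39), (-100, 51), (-90, 9), (-80, 1), (-20, 68), (-10, 12), (40, 6), (50, 40), (60, 61), (70, 49), (80, 60), (90, 52), (100, 19), (110, 2), (160, 60), (170, 5)]
side gland n 502 zmed 0.045724390087216835
  rect ((0.5174810886383057, 0.17566543817520142), (0.06750815361738205, 0.1108156219124794), 65.67340087890625)
  wheel z [0.00676357 0.01263187 0.03595662] ((0.545538067817688, 0.3640252649784088), 0.08217273652553558) hub [0.54226943 0.36414079 0.0358307 ] 148
  stem 101 [ 0.5180523  -0.13188161  0.15784777] [ 0.537759   -0.11165599  0.21896698] [ 0.53081621 -0.12319709  0.21285145] [ 0.52777229 -0.11895623  0.17613991]
  rim 71 ((0.5301445722579956, -0.12388207018375397), 0.030339667573571205)
  bolt ang hist [(-140, 1), (-130, 25), (-120, 58), (-110, 32), (-100, 7), (-20, 34), (-10, 11), (40, 2), (50, 29), (60, 48), (70, 50), (80, 56), (90, 59), (100, 32), (160, 56), (170, 15)]
tee [0.395 0.268 0.057]
bottle [0.377 0.416 0.11 ]
die [0.724 0.224 0.067]
coup [ 0.694  0.327 -0.   ]
wr1 [ 0.384 -0.204  0.019]
wr2 [0.369 0.072 0.003]
tbar [ 0.379 -0.339  0.284]
tbar2 [ 0.477 -0.714  0.003]
```

Request:
{"op": "step_arm", "data": {
  "commands": [
    [[0,0,-0.04],[0,0,0]],
    [[0,0,-0.04],[0,0,0]],
    [[0,0,-0.04],[0,0,0]],
    [[0,0,-0.04],[0,0,0]],
    [[0,0,-0.04],[0,0,0]],
    [[0.025,-0.029,-0.01],[0,0,0]],
    [[0.025,-0.029,0],[0,0,0]],
    [[0.025,-0.029,0],[0,0,0]],
    [[0.025,-0.029,0],[0,0,0]],
    [[0.025,-0.029,0],[0,0,0]]
  ],
  "gripper": 0.0878
}}

```text
clock: 0.98
tool_pos: [0.3341, -0.4281, 0.4324]
tool_rot: [-0.0, 0.977, 0.213, -0.0]
contact_force: [0.8, -0.7, 0.2]
width: 0.0877
gripper_force: 0.0
```

```bash
cat >> h.py <<'E'
def yaw():
    from scipy.spatial.transform import Rotation as Ro
    q=r.sense()["tool_rot"];M=Ro.from_quat(np.r_[q[1:],q[0]]).as_matrix();return M
def delta(target,tx_deg=None):
    "world target -> shift in present tool axes; turn about tool z to bring tool x to tx_deg"
    s=r.sense();M=yaw();d=M.T@(np.array(target)-s["tool_pos"]);a=np.degrees(np.arctan2(M[1,0],M[0,0]))
    print("pos",s["tool_pos"].round(4),"txyaw %.2f tilt %.2f"%(a,np.degrees(np.arccos(min(1,-M[2,2])))),"shift",d.round(4), "turn z",None if tx_deg is None else round(-((tx_deg-a+180)%360-180),2),"F",s["contact_force"].round(1),"j",s["joint_positions"].round(2),"t",s["clock"],"w",round(s["width"],4),s["gripper_force"])
E
python3 - <<'E'
from h import *
delta([.516,.176,.25],155)
for cam in["scene","side"]:
    w=np.load(cam+"0.npy");z=w[...,2];im=cv2.cvtColor(cv2.imread(f"pics/{cam}0.png"),cv2.COLOR_BGR2HSV)
    x,y=w[...,0]-.531,w[...,1]+.124;d=np.hypot(x,y);a=np.degrees(np.arctan2(y,x))
    for lo,hi in[(-30,0),(145,180)]:
        m=(d>.045)&(d<.115)&(z>.08)&(z<.16)&(a>lo)&(a<hi);p=np.c_[x[m],y[m]]
        vx,vy,x0,y0=cv2.fitLine(p.astype(np.float32),2,0,.01,.01).ravel();print(cam,m.sum(),"dir",np.degrees(np.arctan2(vy,vx)),"mean ang",np.degrees(np.arctan2(*p.mean(0)[::-1])),p.mean(0),z[m].min(),z[m].max(),d[m].max())
    x,y=w[...,0]-.5424,w[...,1]-.3643;d=np.hypot(x,y);a=np.degrees(np.arctan2(y,x))
    m=(d>.03)&(d<.062)&(z>.004)&(z<.014)
    print("spoke",m.sum(),np.degrees(np.angle(np.exp(4j*np.radians(a[m])).mean()))/4)
E
```

```text
pos [ 0.3341 -0.4281  0.4324] txyaw 24.56 tilt 0.02 shift [ 0.4166 -0.4738  0.1824] turn z -130.44 F [ 0.8 -0.7  0.2] j [ 0.84  0.13 -0.05  1.56  0.01  1.45 -0.36] t 0.9833 w 0.0877 0.0
scene 125 dir -12.654995 mean ang -11.337638667943898 [ 0.07052911 -0.01414129] 0.09404576996616519 0.1510226847878942 0.10545431767352496
scene 97 dir -10.601025 mean ang 165.90351989846528 [-0.07139097  0.01792751] 0.09482252479124298 0.15060633234878215 0.10625319926621428
spoke 293 17.790528182461085
side 59 dir -13.895841 mean ang -11.368433092515613 [ 0.07475901 -0.0150312 ] 0.09755869545362378 0.1481273483584838 0.10499454813130735
side 131 dir -7.913808 mean ang 166.33713931561059 [-0.06551741  0.01592644] 0.09810492991812853 0.14893913194339056 0.10768966994004106
spoke 200 17.986705077288025
```

Request:
{"op": "step_arm", "data": {
  "commands": [
    [[0.026,-0.0296,0],[0,0,0]],
    [[0.026,-0.0296,0],[0,0,0]],
    [[0.026,-0.0296,0],[0,0,0]],
    [[0.026,-0.0296,0],[0,0,0]],
    [[0.026,-0.0296,0],[0,0,0]],
    [[0.026,-0.0296,0],[0,0,0]],
    [[0.026,-0.0296,0],[0,0,0]],
    [[0.026,-0.0296,0],[0,0,0]],
    [[0.026,-0.0296,0],[0,0,0]],
    [[0.026,-0.0296,0],[0,0,0]]
  ]
}}

```text
clock: 1.82
tool_pos: [0.4473, -0.0508, 0.4327]
tool_rot: [0.0, 0.977, 0.213, 0.0]
contact_force: [0.7, -0.7, 0.5]
width: 0.0877
gripper_force: 0.0
```

Request:
{"op": "step_arm", "data": {
  "commands": [
    [[0.026,-0.0296,0.01],[0,0,0]],
    [[0.026,-0.0296,0.01],[0,0,0]],
    [[0.026,-0.0296,0.01],[0,0,0]],
    [[0.026,-0.0296,0.01],[0,0,0]],
    [[0.026,-0.0296,0.01],[0,0,0]],
    [[0.026,-0.0296,0.01],[0,0,0]],
    [[0,0,0.02],[0,0,-7]],
    [[0,0,0.02],[0,0,-7]],
    [[0,0,0.02],[0,0,-7]],
    [[0,0,0.02],[0,0,-7]]
  ]
}}

```text
clock: 2.65
tool_pos: [0.5152, 0.1739, 0.2914]
tool_rot: [-0.0, 0.895, 0.446, -0.0]
contact_force: [0.5, -0.3, -0.4]
width: 0.0876
gripper_force: 0.0
```

Request:
{"op": "step_arm", "data": {
  "commands": [
    [[0,0,0.02],[0,0,-7]],
    [[0,0,0.02],[0,0,-7]],
    [[0,0,0],[0,0,-7]],
    [[0,0,0],[0,0,-7]],
    [[0,0,0],[0,0,-7]],
    [[0,0,0],[0,0,-7]],
    [[0,0,0],[0,0,-7]],
    [[0,0,0],[0,0,-7]],
    [[0,0,0],[0,0,-7]],
    [[0,0,0],[0,0,-7]]
  ]
}}

```text
clock: 3.48
tool_pos: [0.5154, 0.1734, 0.2524]
tool_rot: [-0.0, 0.478, 0.878, -0.0]
contact_force: [-1.1, 1.2, -0.6]
width: 0.0877
gripper_force: 0.0
```

Request:
{"op": "step_arm", "data": {
  "commands": [
    [[0,0,0],[0,0,-7]],
    [[0,0,0],[0,0,-7]],
    [[0,0,0],[0,0,-7]],
    [[0,0,0],[0,0,-7]],
    [[0,0,0],[0,0,-4.4]],
    [[0,0,0],[0,0,0]]
  ]
}}

```text
clock: 3.98
tool_pos: [0.5154, 0.1733, 0.2523]
tool_rot: [-0.0, 0.216, 0.976, -0.0]
contact_force: [-1.2, 0.7, 0.4]
width: 0.088
gripper_force: 0.0
```

Run:
```python
from h import *
delta([.516,.176,.25],155)
s=r.snapshot("wrist");save(s,"w1");w=cloud(s);z=w[...,2];im=cv2.cvtColor(s["img"],cv2.COLOR_RGB2HSV)
m=(z>.040)&(z<.052)&(np.hypot(w[...,0]-.516,w[...,1]-.176)<.08)
n,l,st,_=cv2.connectedComponentsWithStats(m.astype(np.uint8));m=l==1+st[1:,4].argmax()
q=w[m];print(m.sum(),np.median(q[:,2]),cv2.minAreaRect(q[:,:2].astype(np.float32)))
# hole: fill hole contour
c,h=cv2.findContours(m.astype(np.uint8),cv2.RETR_CCOMP,cv2.CHAIN_APPROX_NONE)
for k,hh in zip(c,h[0]):
    if hh[3]>=0 and len(k)>30:
        p=np.array([w[v,u] for u,v in k[:,0]]);p=p[np.isfinite(p[:,0])];print("hole",cv2.minEnclosingCircle(p[:,:2].astype(np.float32)),len(k))
```

```text
pos [0.5154 0.1733 0.2523] txyaw 155.10 tilt 0.05 shift [0.0006 0.0027 0.0023] turn z 0.1 F [-1.2  0.7  0.4] j [ 0.41  0.43 -1.09  1.78  0.41  1.18  0.33] t 3.9833 w 0.088 0.0
4036 0.0454530167518787 ((0.5176308751106262, 0.17535987496376038), (0.06402542442083359, 0.10375019907951355), 65.43755340576172)
hole ((0.5175811052322388, 0.17527571320533752), 0.015692388638854027) 77
```

View pics/w1.png

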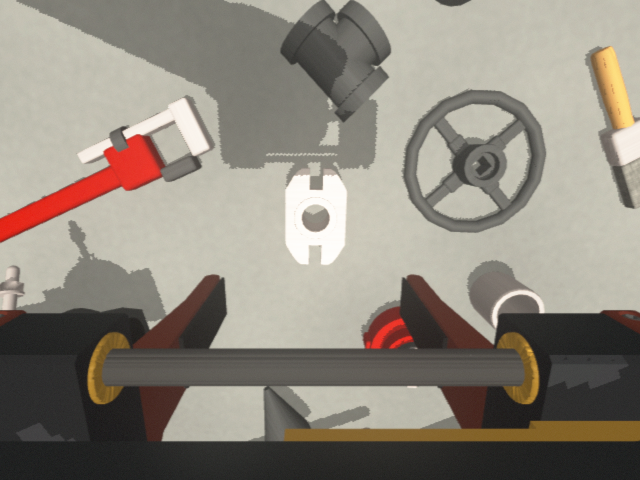

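The wrist view shows the gland at px (316,217), the wheel at (482,165) and the tee at (335,55), with clear room around the gland. I'll descend.

Request:
{"op": "step_arm", "data": {
  "commands": [
    [[-0.0012,0.0027,0.033],[0,0,-0.3]],
    [[0,0,0.035],[0,0,0]],
    [[0,0,0.035],[0,0,0]],
    [[0,0,0.035],[0,0,0]],
    [[0,0,0.035],[0,0,0]],
    [[0,0,0.03],[0,0,0]],
    [[0,0,0.02],[0,0,0]],
    [[0,0,0.01],[0,0,0]],
    [[0,0,0],[0,0,0]]
  ]
}}

```text
clock: 4.78
tool_pos: [0.5165, 0.175, 0.0178]
tool_rot: [-0.001, 0.215, 0.977, -0.001]
contact_force: [0.3, -1.0, 0.7]
width: 0.0878
gripper_force: 0.0
```

```bash
python3 -c "
from h import *
delta([.5176,.1753,.019],155.4)"
```

```text
pos [0.5165 0.175  0.0178] txyaw 155.18 tilt 0.20 shift [-0.0009  0.0008 -0.0012] turn z -0.22 F [ 0.3 -1.   0.7] j [ 0.2   0.71 -0.84  1.97  0.74  0.81  0.07] t 4.7833 w 0.0878 0.0
```

Request:
{"op": "step_arm", "data": {
  "commands": [
    [[-0.0009,0.0008,-0.001],[0,0,-0.2]],
    [[0,0,0],[0,0,0]],
    [[0,0,0],[0,0,0]],
    [[0,0,0],[0,0,0]],
    [[0,0,0],[0,0,0]],
    [[0,0,0],[0,0,0]],
    [[0,0,0],[0,0,0]],
    [[0,0,0],[0,0,0]]
  ],
  "gripper": 0.05,
  "squeeze": 35
}}

```text
clock: 5.45
tool_pos: [0.5197, 0.1755, 0.0218]
tool_rot: [0.001, 0.213, 0.977, -0.0]
contact_force: [-1.4, -2.5, 7.4]
width: 0.0636
gripper_force: 35.0
```

Request:
{"op": "step_arm", "data": {
  "commands": [
    [[0,0,-0.01],[0,0,0]],
    [[0,0,-0.03],[0,0,0]],
    [[0,0,-0.04],[0,0,0]],
    [[0,0,-0.04],[0,0,0]],
    [[0,0,-0.04],[0,0,0]],
    [[0,0,-0.04],[0,0,0]],
    [[0,0,-0.04],[0,0,0]],
    [[0,0,-0.02],[0,0,0]],
    [[0,0,0],[0,0,0]]
  ]
}}

```text
clock: 6.2
tool_pos: [0.5203, 0.1778, 0.2859]
tool_rot: [0.004, 0.212, 0.977, 0.002]
contact_force: [-0.2, 0.4, -4.4]
width: 0.0636
gripper_force: 35.0
```

```bash
python3 -c "
from h import *
delta([.531,-.1235,.278],167.4)"
```

```text
pos [0.5203 0.1778 0.2859] txyaw 155.49 tilt 0.46 shift [-0.1347 -0.2698  0.0073] turn z -11.91 F [-0.2  0.4 -4.4] j [ 0.42  0.4  -1.1   1.73  0.38  1.23  0.36] t 6.2 w 0.0636 34.95466589927673
```

Request:
{"op": "step_arm", "data": {
  "commands": [
    [[-0.0237,-0.0281,0],[0,0,0]],
    [[-0.0237,-0.0281,0],[0,0,0]],
    [[-0.0237,-0.0281,0],[0,0,0]],
    [[-0.0237,-0.0281,0],[0,0,0]],
    [[-0.0237,-0.0281,0],[0,0,0]],
    [[-0.0237,-0.0281,0],[0,0,0]],
    [[-0.0237,-0.0281,0],[0,0,0]],
    [[-0.0237,-0.0281,0],[0,0,0]],
    [[-0.0237,-0.0281,0],[0,0,0]]
  ]
}}

```text
clock: 6.95
tool_pos: [0.6068, -0.1446, 0.2785]
tool_rot: [-0.002, 0.212, 0.977, -0.0]
contact_force: [1.5, 0.3, -4.1]
width: 0.0632
gripper_force: 35.0
```

Request:
{"op": "step_arm", "data": {
  "commands": [
    [[0,0,0],[0,0,-6]],
    [[0,0,0],[0,0,-6]],
    [[0,0,0],[0,0,0]],
    [[0,0,0],[0,0,0]]
  ]
}}

```text
clock: 7.28
tool_pos: [0.6069, -0.1423, 0.2789]
tool_rot: [-0.001, 0.11, 0.994, 0.0]
contact_force: [-0.3, 0.2, -4.1]
width: 0.0638
gripper_force: 35.0
```

Run:
```python
from h import *
delta([.531,-.1235,.278],167.4)
s=r.snapshot("wrist");save(s,"w2");w=cloud(s);np.save("w2.npy",w);z=w[...,2];im=cv2.cvtColor(s["img"],cv2.COLOR_RGB2HSV)
p=r.sense()["tool_pos"];M=yaw()
d=np.hypot(w[...,0]-p[0],w[...,1]-p[1]);m=(abs(z-p[2]-.027)<.008)&(d<.065)&(im[...,1]<60)&(im[...,2]>120)
q=w[m];print("gland in hand",m.sum(),q.mean(0),cv2.minAreaRect(q[:,:2].astype(np.float32)) if len(q)>5 else 0)
m=(z>.17)&(z<.225)&(im[...,0]>8)&(im[...,0]<30)&(im[...,1]>100)&(np.hypot(w[...,0]-.531,w[...,1]+.1235)<.03)
q=w[m];print("stem",m.sum(),"all",cv2.minEnclosingCircle(q[:,:2].astype(np.float32)))
t=q[abs(q[:,2]-.221)<.003];print("top",len(t),np.median(t,0) if len(t) else 0,cv2.minAreaRect(t[:,:2].astype(np.float32)) if len(t)>5 else 0)
t=q[abs(q[:,2]-.203)<.003];print("shoulder",len(t),cv2.minEnclosingCircle(t[:,:2].astype(np.float32)) if len(t) else 0)
m=(abs(z-.165)<.004)&(np.hypot(w[...,0]-.531,w[...,1]+.1235)<.036);q=w[m];print("rim",m.sum(),cv2.minEnclosingCircle(q[:,:2].astype(np.float32)))
```

```text
pos [ 0.6069 -0.1423  0.2789] txyaw 167.35 tilt 0.16 shift [0.0782 0.0017 0.0012] turn z -0.05 F [-0.3  0.2 -4.1] j [ 0.85  0.55 -1.05  1.57  0.49  1.31  1.09] t 7.2833 w 0.0638 34.954490661621094
gland in hand 18692 [ 0.59406449 -0.13881974  0.30254958] ((0.6043853163719177, -0.14402857422828674), (0.08047810196876526, 0.10842031985521317), 59.96516036987305)
stem 876 all ((0.5334756970405579, -0.12650910019874573), 0.011024508625268936)
top 155 [ 0.53333746 -0.12680175  0.22009487] ((0.5334521532058716, -0.12664794921875), (0.007950078696012497, 0.007589208427816629), 77.2386703491211)
shoulder 619 ((0.5334756970405579, -0.12650910019874573), 0.011024508625268936)
rim 1363 ((0.5336460471153259, -0.1264956146478653), 0.02859295904636383)
```

View pics/w2.png

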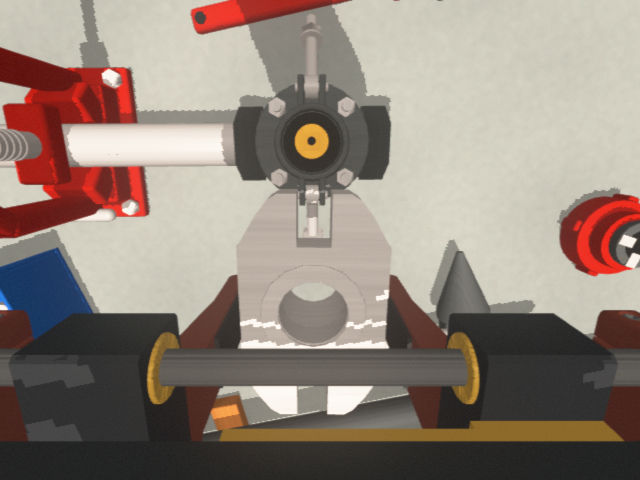

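Gland is in hand, hole at about px (313,309). Stem is at (311,141), with the near swing bolt lined up with the slot at (313,225). I'll measure hole and stem in this same camera frame.

Run:
```python
from h import *
w=np.load("w2.npy");z=w[...,2];p=r.sense()["tool_pos"];M=yaw()
V,U=np.mgrid[:480,:640]
m=(abs(z-p[2]-.027)<.006)&(U>225)&(U<400)&(V>185)&(V<352)
print("top z",np.median(z[m]),m.sum())
loc=(w-p)@M   # tool axes
# flat sides: y extent on rows 250..300 
b=m&(V>255)&(V<300);l=loc[b];print("y range",np.percentile(l[:,1],[0.5,99.5]))
# hole
hole=((~m)&(U>260)&(U<365)&(V>268)&(V<350)).astype(np.uint8)
n,lab,st,ce=cv2.connectedComponentsWithStats(hole);k=lab[309,313];print(st[k],ce[k])
ring=cv2.dilate((lab==k).astype(np.uint8),np.ones((3,3)))*m
P=loc[ring>0];P=P[P[:,0]>-.02]
A=np.c_[2*P[:,:2],np.ones(len(P))];c=np.linalg.lstsq(A,(P[:,:2]**2).sum(1),rcond=None)[0]
print("hole centre tool",c[:2],"r",np.sqrt(c[2]+c[0]**2+c[1]**2),len(P),P.min(0),P.max(0))
# slot near bolt
s=m&(V<235);
print("stem tool",(np.array([.5335,-.1266,.22])-p)@M)
# bolts direction in this view
sat=(np.hypot(w[...,0]-.5335,w[...,1]+.1266));bm=(sat>.06)&(sat<.11)&(z>.08)&(z<.16)&(V<100)&(abs(loc[...,1])<.03)
q=(w[bm]-[.5335,-.1266,0]);print("bolt",bm.sum(),np.degrees(np.arctan2(q[:,1].mean(),q[:,0].mean())))
```

```text
top z 0.30259817661607635 17202
y range [-0.03469326  0.03510565]
[ 278  283   70   61 3209] [312.44593331 311.9894048 ]
hole centre tool [0.00192173 0.00015683] r 0.015164152963063924 290 [-0.013789   -0.01511781 -0.02570517] [ 0.01738893  0.0155451  -0.02102527]
stem tool [ 0.07514201 -0.00100785  0.05959133]
bolt 822 167.7172941289668
```

Request:
{"op": "step_arm", "data": {
  "commands": [
    [[0.03,-0.0012,0],[0,0,0]],
    [[0.03,0,0],[0,0,0]],
    [[0.0132,0,0],[0,0,0]],
    [[0,0,0],[0,0,0]],
    [[0,0,0],[0,0,0]],
    [[0,0,0],[0,0,0]]
  ]
}}

```text
clock: 7.83
tool_pos: [0.5368, -0.1281, 0.2808]
tool_rot: [0.0, 0.11, 0.994, -0.0]
contact_force: [-0.1, 0.4, -2.8]
width: 0.0638
gripper_force: 35.0
```

Run:
```python
from h import *
M=yaw()
# target: stem minus hole offset
t=np.array([.5335,-.1266,0])-M@np.array([.0019,.0002,0]);t[2]=.20
delta(t,167.4)
s=r.snapshot("wrist");save(s,"w3");w=cloud(s);z=w[...,2];im=cv2.cvtColor(s["img"],cv2.COLOR_RGB2HSV)
V,U=np.mgrid[:480,:640]
b=(im[...,0]>8)&(im[...,0]<30)&(im[...,1]>100)&(U>270)&(U<360)&(V>260)&(V<345)&(z>.15)
print(b.sum(),w[b].mean(0) if b.any() else 0)
```

```text
pos [ 0.5368 -0.1281  0.2808] txyaw 167.40 tilt 0.06 shift [0.0017 0.0006 0.0808] turn z 0.0 F [-0.1  0.4 -2.8] j [ 0.98  0.43 -1.12  1.73  0.41  1.24  1.11] t 7.8333 w 0.0638 34.954622983932495
0 0
```

Descend over the stem, then feel for the packing.

Request:
{"op": "step_arm", "data": {
  "commands": [
    [[0.0017,0.0006,0.01],[0,0,0]],
    [[0,0,0.014],[0,0,0]],
    [[0,0,0.012],[0,0,0]],
    [[0,0,0.006],[0,0,0]],
    [[0,0,0.006],[0,0,0]],
    [[0,0,0.006],[0,0,0]],
    [[0,0,0.006],[0,0,0]],
    [[0,0,0],[0,0,0]]
  ]
}}

```text
clock: 8.55
tool_pos: [0.5341, -0.1271, 0.2194]
tool_rot: [-0.001, 0.109, 0.994, 0.0]
contact_force: [-0.4, -0.2, -3.6]
width: 0.0634
gripper_force: 35.0
```

Run:
```python
from h import *
M=yaw()
t=np.array([.5335,-.1266,0])-M@np.array([.0019,.0002,0]);t[2]=.19
delta(t,167.4)
s=r.snapshot("wrist");save(s,"w3");w=cloud(s);z=w[...,2];im=cv2.cvtColor(s["img"],cv2.COLOR_RGB2HSV)
V,U=np.mgrid[:480,:640]
b=(im[...,0]>8)&(im[...,0]<30)&(im[...,1]>100)&(U>250)&(U<380)&(V>230)&(V<350)&(z>.15)
p=r.sense()["tool_pos"];print(b.sum(),((w[b]-p)@M).mean(0) if b.any() else 0, U[b].mean(),V[b].mean())
```

```text
pos [ 0.5341 -0.1271  0.2194] txyaw 167.47 tilt 0.09 shift [-0.0012  0.0001  0.0294] turn z 0.07 F [-0.4 -0.2 -3.6] j [ 0.95  0.48 -1.08  1.81  0.47  1.14  1.06] t 8.55 w 0.0634 34.954540729522705
463 [-0.00043287  0.00055087  0.00751273] 313.0194384449244 290.7343412526998
```

View pics/w3.png

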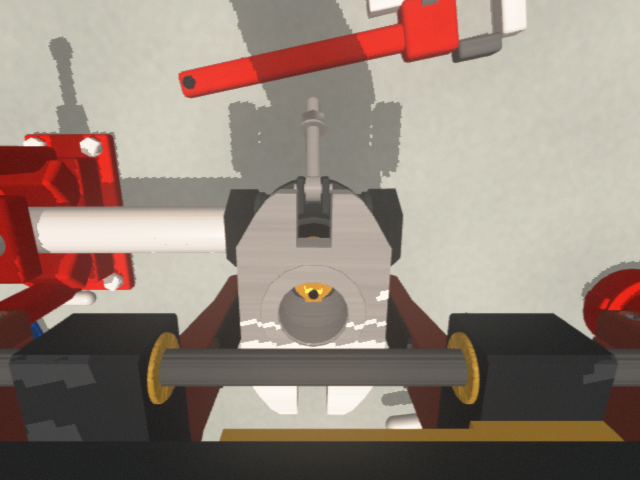

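The stem top shows at px (313,293) inside the gland hole, centred sideways. Bolt and slot are in line.

Request:
{"op": "step_arm", "data": {
  "commands": [
    [[-0.0012,0,0.005],[0,0,0]],
    [[0,0,0.005],[0,0,0]],
    [[0,0,0.005],[0,0,0]],
    [[0,0,0.005],[0,0,0]],
    [[0,0,0.005],[0,0,0]],
    [[0,0,0.005],[0,0,0]],
    [[0,0,0.005],[0,0,0]],
    [[0,0,0],[0,0,0]],
    [[0,0,0],[0,0,0]]
  ]
}}

```text
clock: 9.35
tool_pos: [0.5357, -0.1273, 0.1854]
tool_rot: [-0.0, 0.109, 0.994, 0.0]
contact_force: [0.4, 0.3, -4.0]
width: 0.0636
gripper_force: 35.0
```

Request:
{"op": "step_arm", "data": {
  "commands": [
    [[0,0,0.002],[0,0,0]],
    [[0,0,0.002],[0,0,0]],
    [[0,0,0],[0,0,0]],
    [[0,0,0],[0,0,0]]
  ]
}}

```text
clock: 9.68
tool_pos: [0.5358, -0.1273, 0.1817]
tool_rot: [0.0, 0.109, 0.994, -0.0]
contact_force: [0.1, 1.3, -4.1]
width: 0.0641
gripper_force: 35.0
```

Request:
{"op": "step_arm", "data": {
  "commands": [
    [[0,0,0.002],[0,0,0]],
    [[0,0,0.002],[0,0,0]],
    [[0,0,0.001],[0,0,0]],
    [[0,0,0],[0,0,0]],
    [[0,0,0],[0,0,0]]
  ]
}}

```text
clock: 10.1
tool_pos: [0.5358, -0.1273, 0.1766]
tool_rot: [-0.0, 0.109, 0.994, 0.0]
contact_force: [-0.7, 0.1, -4.3]
width: 0.0637
gripper_force: 35.0
```

Request:
{"op": "step_arm", "data": {
  "commands": [
    [[0,0,0.001],[0,0,0]],
    [[0,0,0.001],[0,0,0]],
    [[0,0,0],[0,0,0]],
    [[0,0,0],[0,0,0]]
  ]
}}

```text
clock: 10.43
tool_pos: [0.5358, -0.1273, 0.1746]
tool_rot: [-0.0, 0.109, 0.994, 0.0]
contact_force: [-0.0, 0.4, -5.0]
width: 0.0636
gripper_force: 35.0
```

Request:
{"op": "step_arm", "data": {
  "commands": [
    [[0,0,0.001],[0,0,0]],
    [[0,0,0.001],[0,0,0]],
    [[0,0,0],[0,0,0]],
    [[0,0,0],[0,0,0]]
  ]
}}

```text
clock: 10.77
tool_pos: [0.5358, -0.1273, 0.1726]
tool_rot: [-0.0, 0.109, 0.994, 0.0]
contact_force: [-0.5, 0.1, -3.6]
width: 0.0638
gripper_force: 35.0
```

Request:
{"op": "step_arm", "data": {
  "commands": [
    [[0,0,0.001],[0,0,0]],
    [[0,0,0.001],[0,0,0]],
    [[0,0,0],[0,0,0]],
    [[0,0,0],[0,0,0]]
  ]
}}

```text
clock: 11.1
tool_pos: [0.5358, -0.1273, 0.1706]
tool_rot: [-0.0, 0.109, 0.994, 0.0]
contact_force: [-0.7, 1.0, -4.6]
width: 0.0634
gripper_force: 35.0
```

Request:
{"op": "step_arm", "data": {
  "commands": [
    [[0,0,0.001],[0,0,0]],
    [[0,0,0],[0,0,0]],
    [[0,0,0],[0,0,0]]
  ]
}}

```text
clock: 11.35
tool_pos: [0.5358, -0.1273, 0.1696]
tool_rot: [-0.0, 0.109, 0.994, -0.0]
contact_force: [0.3, 0.1, -4.0]
width: 0.0636
gripper_force: 35.0
```

Request:
{"op": "step_arm", "data": {
  "commands": [
    [[0,0,0.001],[0,0,0]],
    [[0,0,0],[0,0,0]],
    [[0,0,0],[0,0,0]]
  ]
}}

```text
clock: 11.6
tool_pos: [0.5358, -0.1273, 0.1686]
tool_rot: [-0.0, 0.109, 0.994, -0.0]
contact_force: [0.3, -0.4, -3.7]
width: 0.0637
gripper_force: 35.0
```

Request:
{"op": "step_arm", "data": {
  "commands": [
    [[0,0,0.001],[0,0,0]],
    [[0,0,0],[0,0,0]],
    [[0,0,0],[0,0,0]]
  ]
}}

```text
clock: 11.85
tool_pos: [0.5361, -0.1273, 0.1681]
tool_rot: [0.0, 0.109, 0.994, -0.0]
contact_force: [-1.4, 0.2, 1.1]
width: 0.0638
gripper_force: 35.0
```

Request:
{"op": "step_arm", "data": {
  "commands": [
    [[0,0,0.001],[0,0,0]],
    [[0,0,0],[0,0,0]],
    [[0,0,0],[0,0,0]]
  ]
}}

```text
clock: 12.1
tool_pos: [0.5362, -0.1273, 0.168]
tool_rot: [0.0, 0.109, 0.994, -0.001]
contact_force: [-4.7, -0.0, 9.9]
width: 0.0632
gripper_force: 35.0
```

Request:
{"op": "step_arm", "data": {
  "commands": [
    [[0,0,0.001],[0,0,0]],
    [[0,0,0],[0,0,0]],
    [[0,0,0],[0,0,0]]
  ]
}}

```text
clock: 12.35
tool_pos: [0.5363, -0.1273, 0.1679]
tool_rot: [0.0, 0.109, 0.994, -0.001]
contact_force: [-7.5, -0.8, 17.3]
width: 0.064
gripper_force: 35.0
```

Packing felt: force rose from -4 to +17 N at TCP z 0.168, with the flange about 19 mm above the rim. Ease off and release.

Request:
{"op": "step_arm", "data": {
  "commands": [
    [[0,0,-0.0015],[0,0,0]],
    [[0,0,0],[0,0,0]]
  ]
}}

```text
clock: 12.52
tool_pos: [0.5363, -0.1273, 0.168]
tool_rot: [0.001, 0.109, 0.994, -0.0]
contact_force: [-2.6, -0.7, 7.7]
width: 0.0637
gripper_force: 35.0
```

Request:
{"op": "step_arm", "data": {
  "commands": [
    [[0,0,0],[0,0,0]],
    [[0,0,0],[0,0,0]],
    [[0,0,0],[0,0,0]],
    [[0,0,0],[0,0,0]],
    [[0,0,0],[0,0,0]],
    [[0,0,0],[0,0,0]],
    [[0,0,0],[0,0,0]]
  ],
  "gripper": 0.0878
}}

```text
clock: 13.1
tool_pos: [0.5358, -0.1273, 0.1671]
tool_rot: [-0.0, 0.109, 0.994, 0.0]
contact_force: [-1.3, 0.0, 0.6]
width: 0.0878
gripper_force: 0.0
```

Request:
{"op": "step_arm", "data": {
  "commands": [
    [[0,0,-0.005],[0,0,0]],
    [[0,0,-0.01],[0,0,0]],
    [[0,0,-0.02],[0,0,0]],
    [[0,0,-0.03],[0,0,0]],
    [[0,0,-0.03],[0,0,0]],
    [[-0.02,0,-0.02],[0,0,0]],
    [[-0.03,0,0],[0,0,0]],
    [[-0.03,0,0],[0,0,0]],
    [[0,0,0],[0,0,0]]
  ]
}}

```text
clock: 13.85
tool_pos: [0.6178, -0.1463, 0.283]
tool_rot: [0.002, 0.11, 0.994, 0.001]
contact_force: [-1.2, 0.1, -0.1]
width: 0.0879
gripper_force: 0.0
```

Run:
```python
from h import *
delta([.542,.364,.25],108)
s=r.snapshot("wrist");save(s,"w4");w=cloud(s);z=w[...,2];im=cv2.cvtColor(s["img"],cv2.COLOR_RGB2HSV)
d=np.hypot(w[...,0]-.5335,w[...,1]+.1266)
m=(z>.18)&(z<.2)&(d<.065)&(im[...,1]<60)
q=w[m];print("gland",m.sum(),np.median(q[:,2]),q[:,2].min(),cv2.minAreaRect(q[:,:2].astype(np.float32)))
m=(z>.2)&(d<.03)&(im[...,1]>100);q=w[m];print("stem",m.sum(),cv2.minEnclosingCircle(q[:,:2].astype(np.float32)));t=q[q[:,2]>.216];print("top",np.median(t,0),cv2.minAreaRect(t[:,:2].astype(np.float32)))
```

```text
pos [ 0.6178 -0.1463  0.283 ] txyaw 167.33 tilt 0.21 shift [0.186  0.4812 0.0334] turn z 59.33 F [-1.2  0.1 -0.1] j [ 0.84  0.56 -1.05  1.54  0.49  1.33  1.09] t 13.85 w 0.0879 0.0
gland 10663 0.19157000308716154 0.1801008997303155 ((0.5345602035522461, -0.12661394476890564), (0.06419188529253006, 0.10380354523658752), 76.8690414428711)
stem 880 ((0.5334383845329285, -0.12646135687828064), 0.011031454429030418)
top [ 0.53396565 -0.12704887  0.22003322] ((0.5337072610855103, -0.12655459344387054), (0.008667776361107826, 0.008227826096117496), 77.69061279296875)
```

View pics/w4.png

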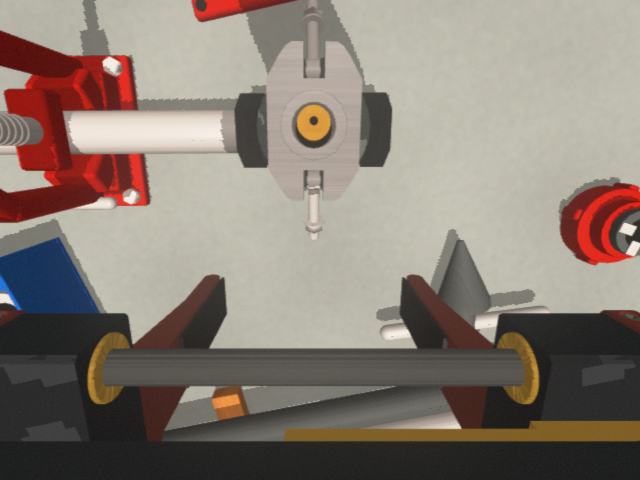

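The gland is seated and released: centre within about 1.1 mm of the stem, level, both bolts in line with their slots (px 313,70 and 313,185). Now the wheel.

Request:
{"op": "step_arm", "data": {
  "commands": [
    [[0.0143,0.037,0],[0,0,0]],
    [[0.0143,0.037,0],[0,0,0]],
    [[0.0143,0.037,0],[0,0,0]],
    [[0.0143,0.037,0],[0,0,0]],
    [[0.0143,0.037,0],[0,0,0]],
    [[0.0143,0.037,0],[0,0,0]],
    [[0.0143,0.037,0],[0,0,0]],
    [[0.0143,0.037,0],[0,0,0]],
    [[0.0143,0.037,0],[0,0,0]],
    [[0.0143,0.037,0],[0,0,0]]
  ]
}}

```text
clock: 14.73
tool_pos: [0.5532, 0.2491, 0.283]
tool_rot: [0.0, 0.109, 0.994, -0.0]
contact_force: [1.6, -0.2, 0.6]
width: 0.0874
gripper_force: 0.0
```

Request:
{"op": "step_arm", "data": {
  "commands": [
    [[0.0143,0.037,0],[0,0,0]],
    [[0.0143,0.037,0],[0,0,0]],
    [[0.0143,0.037,0],[0,0,0]],
    [[0,0,0.015],[0,0,5]],
    [[0,0,0.018],[0,0,5]],
    [[0,0,0],[0,0,4.3]],
    [[0,0,0],[0,0,0]],
    [[0,0,0],[0,0,0]],
    [[0,0,0],[0,0,0]]
  ]
}}

```text
clock: 15.48
tool_pos: [0.5368, 0.3653, 0.2503]
tool_rot: [0.0, 0.231, 0.973, 0.0]
contact_force: [0.2, 0.9, -1.1]
width: 0.0879
gripper_force: 0.0
```

Run:
```python
from h import *
s=r.snapshot("wrist");save(s,"w5");w=cloud(s);z=w[...,2]
d=np.hypot(w[...,0]-.5424,w[...,1]-.3643)
m=(d<.1)&(z>.004)&(z<.022);q=w[m];ce=cv2.minEnclosingCircle(q[:,:2].astype(np.float32));print("rim",ce,m.sum())
m=(d<.035)&(z>.031)&(z<.042);q=w[m];h=cv2.minEnclosingCircle(q[:,:2].astype(np.float32));print("hub",h,np.median(q[:,2]),m.sum())
c=np.array(ce[0]);x,y=w[...,0]-c[0],w[...,1]-c[1];d=np.hypot(x,y);m=(d>.03)&(d<.06)&(z>.004)&(z<.016);print("spoke",m.sum(),np.degrees(np.angle(np.exp(4j*np.arctan2(y,x)[m]).mean()))/4)
delta([*h[0],.012],153)
v=r.snapshot("side");save(v,"s5")
```

```text
rim ((0.5448178052902222, 0.36162281036376953), 0.07971375435590744) 6414
hub ((0.544546365737915, 0.36161506175994873), 0.022990496829152107) 0.035027154785154765 806
spoke 1243 17.983932650514443
pos [0.5369 0.3652 0.2502] txyaw 153.26 tilt 0.07 shift [-0.0083 -0.      0.2382] turn z 0.26 F [-0.4 -0.4  0.4] j [-0.04  0.59 -0.98  1.54  0.51  1.28  0.02] t 15.5333 w 0.0876 0.0
```

View pics/w5.png

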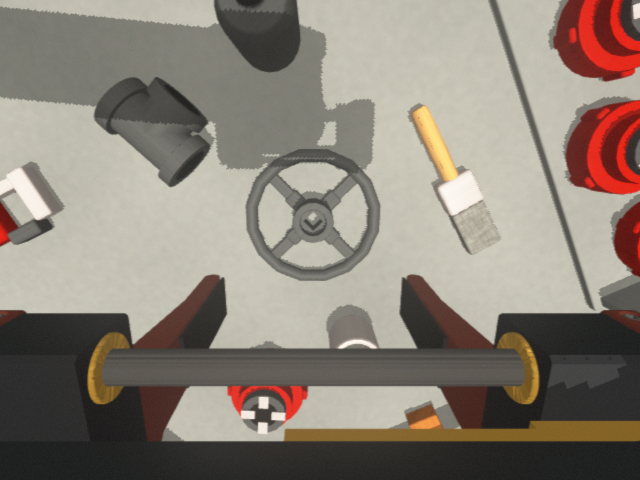

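View pics/s5.png

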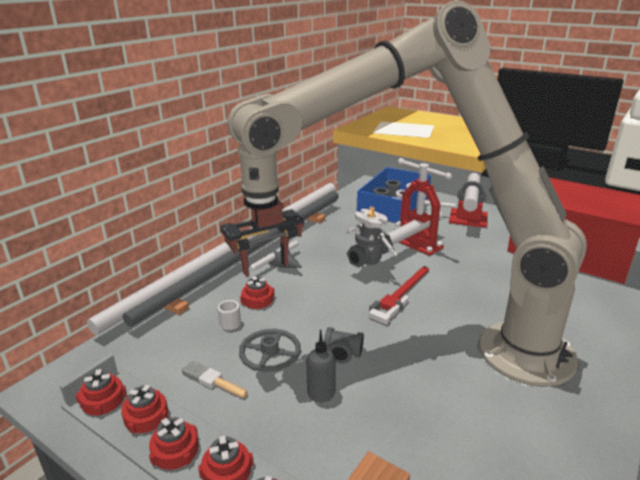

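Wheel hub at px (313,218), spokes at 45° to the fingers, which have a clear way down between them. The forearm is high and clear of the bottle.

Request:
{"op": "step_arm", "data": {
  "commands": [
    [[-0.0083,0,0.032],[0,0,0.3]],
    [[0,0,0.035],[0,0,0]],
    [[0,0,0.035],[0,0,0]],
    [[0,0,0.035],[0,0,0]],
    [[0,0,0.035],[0,0,0]],
    [[0,0,0.03],[0,0,0]],
    [[0,0,0.02],[0,0,0]],
    [[0,0,0.01],[0,0,0]],
    [[0,0,0],[0,0,0]],
    [[0,0,0],[0,0,0]]
  ]
}}

```text
clock: 16.42
tool_pos: [0.5446, 0.3619, 0.0179]
tool_rot: [0.0, 0.234, 0.972, 0.0]
contact_force: [-0.7, 1.8, 0.6]
width: 0.0876
gripper_force: 0.0
```

```bash
python3 -c "
from h import *
delta([.5446,.3616,.0125],153)"
```

```text
pos [0.5446 0.3619 0.0179] txyaw 152.88 tilt 0.05 shift [-0.0002 -0.0003  0.0054] turn z -0.12 F [-0.7  1.8  0.6] j [-0.13  0.83 -0.81  1.7   0.73  0.93 -0.14] t 16.4167 w 0.0876 0.0
```

Request:
{"op": "step_arm", "data": {
  "commands": [
    [[0,0,0.005],[0,0,0]],
    [[0,0,0],[0,0,0]]
  ]
}}

```text
clock: 16.58
tool_pos: [0.545, 0.362, 0.0133]
tool_rot: [0.001, 0.235, 0.972, 0.001]
contact_force: [-0.5, 0.2, -0.8]
width: 0.0875
gripper_force: 0.0
```

Request:
{"op": "step_arm", "data": {
  "commands": [
    [[0,0,0],[0,0,0]],
    [[0,0,0],[0,0,0]],
    [[0,0,0],[0,0,0]],
    [[0,0,0],[0,0,0]],
    [[0,0,0],[0,0,0]],
    [[0,0,0],[0,0,0]],
    [[0,0,0],[0,0,0]],
    [[0,0,0],[0,0,0]]
  ],
  "gripper": 0.03,
  "squeeze": 50
}}

```text
clock: 17.25
tool_pos: [0.5443, 0.3616, 0.0122]
tool_rot: [0.0, 0.235, 0.972, 0.0]
contact_force: [1.5, 0.8, -0.9]
width: 0.0453
gripper_force: 50.0
```

Request:
{"op": "step_arm", "data": {
  "commands": [
    [[0,0,-0.01],[0,0,0]],
    [[0,0,-0.03],[0,0,0]],
    [[0,0,-0.035],[0,0,0]],
    [[0,0,-0.035],[0,0,0]],
    [[0,0,-0.035],[0,0,0]],
    [[0,0,-0.035],[0,0,0]],
    [[0,0,-0.035],[0,0,0]],
    [[0,0,-0.035],[0,0,0]],
    [[0,0,-0.02],[0,0,0]],
    [[0,0,0],[0,0,0]]
  ]
}}

```text
clock: 18.08
tool_pos: [0.5447, 0.3631, 0.287]
tool_rot: [0.002, 0.234, 0.972, 0.002]
contact_force: [0.9, 1.4, -7.5]
width: 0.0453
gripper_force: 50.0
```

```bash
python3 -c "
from h import *
delta([.5335+.075,-.1266-.017,.278],122.2)"
```

```text
pos [0.5447 0.3631 0.287 ] txyaw 152.89 tilt 0.36 shift [-0.2877 -0.422   0.0073] turn z 30.69 F [ 0.9  1.4 -7.5] j [-0.03  0.57 -0.99  1.49  0.48  1.34  0.04] t 18.0833 w 0.0453 49.997046422213316
```

Request:
{"op": "step_arm", "data": {
  "commands": [
    [[-0.0164,-0.0339,0],[0,0,0]],
    [[-0.0164,-0.0339,0],[0,0,0]],
    [[-0.0164,-0.0339,0],[0,0,0]],
    [[-0.0164,-0.0339,0],[0,0,0]],
    [[-0.0164,-0.0339,0],[0,0,0]],
    [[-0.0164,-0.0339,0],[0,0,0]],
    [[-0.0164,-0.0339,0],[0,0,0]],
    [[-0.0164,-0.0339,0],[0,0,0]],
    [[-0.0164,-0.0339,0],[0,0,0]],
    [[-0.0164,-0.0339,0],[0,0,0]]
  ]
}}

```text
clock: 18.92
tool_pos: [0.5332, -0.0174, 0.2797]
tool_rot: [-0.002, 0.234, 0.972, -0.001]
contact_force: [1.0, -0.2, -8.9]
width: 0.0452
gripper_force: 50.0
```

Request:
{"op": "step_arm", "data": {
  "commands": [
    [[-0.0164,-0.0339,0],[0,0,0]],
    [[-0.0164,-0.0339,0],[0,0,0]],
    [[-0.0164,-0.0339,0],[0,0,0]],
    [[0,0,0],[0,0,6.1]],
    [[0,0,0],[0,0,6.1]],
    [[0,0,0],[0,0,6.1]],
    [[0,0,0],[0,0,6.1]],
    [[0,0,0],[0,0,6.1]],
    [[0,0,0],[0,0,0]],
    [[0,0,0],[0,0,0]]
  ]
}}

```text
clock: 19.75
tool_pos: [0.5315, -0.1279, 0.2803]
tool_rot: [-0.002, 0.48, 0.877, -0.001]
contact_force: [0.2, -0.0, -8.4]
width: 0.0449
gripper_force: 50.0
```

Run:
```python
from h import *
s=r.snapshot("wrist");save(s,"w6");w=cloud(s);z=w[...,2];im=cv2.cvtColor(s["img"],cv2.COLOR_RGB2HSV)
p=r.sense()["tool_pos"];M=yaw();loc=(w-p)@M;V,U=np.mgrid[:480,:640]
delta([.5335,-.1266,.25],122.3)
# wheel points: rim+spokes in hand
m=(abs(loc[...,2]-.005)<.012)&(np.hypot(loc[...,0],loc[...,1])<.09)&(im[...,1]<60)
R=np.hypot(loc[...,0],loc[...,1]);print("wheel pts",m.sum())
# outer edge: per-angle max radius, visible arc
a=np.degrees(np.arctan2(loc[...,1],loc[...,0]))
P=[]
for k in range(-180,180,4):
    t=m&(a>=k)&(a<k+4)&(R>.072)
    if t.sum()>3: i=np.argmax(np.where(t,R,0));P.append(loc.reshape(-1,3)[i])
P=np.array(P);print("arc",len(P))
A=np.c_[2*P[:,:2],np.ones(len(P))];c=np.linalg.lstsq(A,(P[:,:2]**2).sum(1),rcond=None)[0];print("rim centre tool",c[:2],"r",np.sqrt(c[2]+c[0]**2+c[1]**2))
# tilt: plane of rim
t=m&(R>.07);q=loc[t];k=np.linalg.lstsq(np.c_[q[:,:2],np.ones(len(q))],q[:,2],rcond=None)[0];print("plane",k)
t=m&(R>.032)&(R<.06);print("spoke",t.sum(),np.degrees(np.angle(np.exp(4j*np.radians(a[t])).mean()))/4)
h=(abs(loc[...,2]+.024)<.005)&(R<.03)&(im[...,1]<60);q=loc[h];print("hub top",h.sum(),cv2.minEnclosingCircle(q[:,:2].astype(np.float32)) if h.sum() else 0,np.median(q[:,2]))
```

```text
pos [ 0.5318 -0.1279  0.2806] txyaw 122.58 tilt 0.16 shift [0.0001 0.0022 0.0306] turn z 0.28 F [ 0.4 -1.3 -8.6] j [ 0.85  0.34 -0.91  1.75  0.29  1.2   0.43] t 19.8 w 0.0452 49.99746602028608
wheel pts 25806
arc 66
rim centre tool [0.00145294 0.00059502] r 0.07787650097232353
plane [ 6.91529283e-03  1.50318046e-03 -8.84928359e-05]
spoke 3722 -44.98035358492031
hub top 4524 ((0.0010486682876944542, 0.0006998970056883991), 0.02541058510541916) -0.02248685058196726
```

View pics/w6.png

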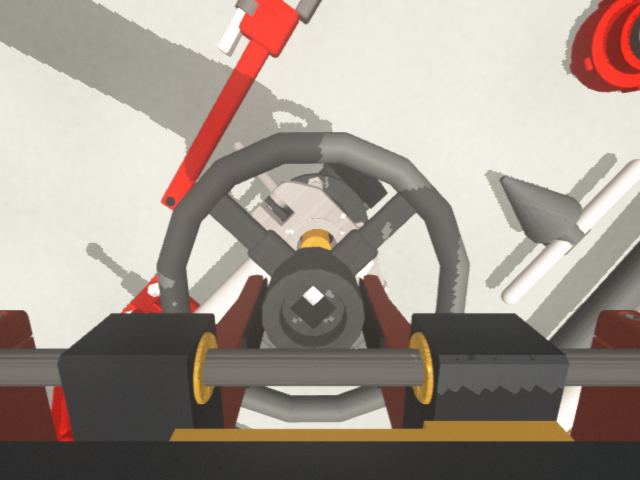

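Wheel in hand is level, hub at px (313,308), socket open at (313,296), stem at (315,240) behind it. I'll centre and descend to just above the stem top.

Request:
{"op": "step_arm", "data": {
  "commands": [
    [[-0.001,0.0016,0.008],[0,0,0]],
    [[0,0,0.01],[0,0,0]],
    [[0,0,0.01],[0,0,0]],
    [[0,0,0.008],[0,0,0]],
    [[0,0,0.004],[0,0,0]],
    [[0,0,0],[0,0,0]],
    [[0,0,0],[0,0,0]]
  ]
}}

```text
clock: 20.38
tool_pos: [0.5348, -0.1279, 0.2419]
tool_rot: [-0.0, 0.482, 0.876, 0.0]
contact_force: [-0.2, -0.5, -8.1]
width: 0.0452
gripper_force: 50.0
```

Run:
```python
from h import *
s=r.snapshot("wrist");save(s,"w7");M=yaw()
t=np.array([.5335,-.1266,.203+.0128])-M@np.array([.0011,.0006,0]);delta(t,122.3)
cv2.imwrite("pics/w7c.png",cv2.resize(cv2.cvtColor(s["img"][220:360,230:400],cv2.COLOR_RGB2BGR),None,fx=4,fy=4,interpolation=cv2.INTER_CUBIC))
```

```text
pos [ 0.5352 -0.1279  0.2424] txyaw 122.38 tilt 0.03 shift [ 0.0009 -0.0013  0.0266] turn z 0.08 F [ 0.7 -0.2 -7.6] j [ 0.83  0.38 -0.89  1.79  0.33  1.13  0.4 ] t 20.4333 w 0.0451 49.99749591574073
```

View pics/w7c.png

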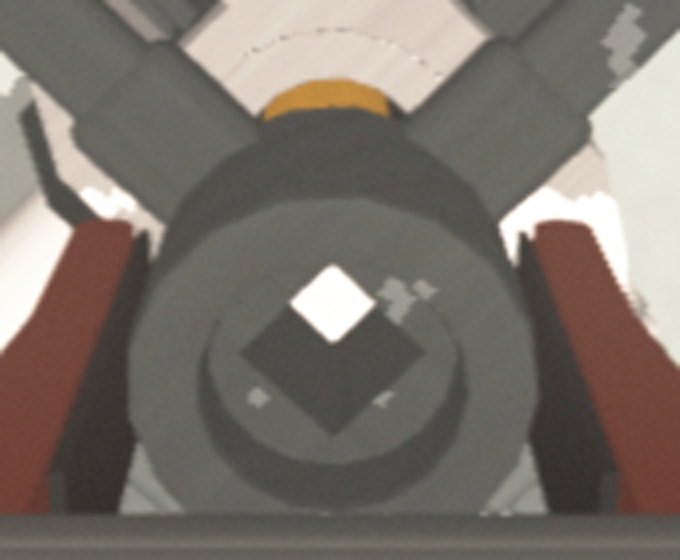

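The crop shows the stem (px 327) about 1 mm left of the socket centre (px 333), which agrees with the computed correction. Correct and lower.

Request:
{"op": "step_arm", "data": {
  "commands": [
    [[0.0009,-0.0012,0.002],[0,0,0]],
    [[0,0,0.003],[0,0,0]],
    [[0,0,0.003],[0,0,0]],
    [[0,0,0.003],[0,0,0]],
    [[0,0,0.003],[0,0,0]],
    [[0,0,0],[0,0,0]],
    [[0,0,0],[0,0,0]]
  ]
}}

```text
clock: 21.02
tool_pos: [0.5332, -0.1279, 0.2279]
tool_rot: [-0.0, 0.482, 0.876, -0.0]
contact_force: [0.1, 0.6, -7.9]
width: 0.0453
gripper_force: 50.0
```

Request:
{"op": "step_arm", "data": {
  "commands": [
    [[0,0,0.002],[0,0,0]],
    [[0,0,0.002],[0,0,0]],
    [[0,0,0],[0,0,0]],
    [[0,0,0],[0,0,0]]
  ]
}}

```text
clock: 21.35
tool_pos: [0.5333, -0.1278, 0.224]
tool_rot: [-0.0, 0.482, 0.876, -0.0]
contact_force: [-0.3, -0.2, -7.7]
width: 0.0453
gripper_force: 50.0
```

Run:
```python
from h import *
M=yaw()
t=np.array([.5335,-.1266,.203+.0128])-M@np.array([.0011,.0006,0]);delta(t,122.3);print(M.T@r.sense()["contact_force"])
```

```text
pos [ 0.5333 -0.1278  0.224 ] txyaw 122.37 tilt 0.02 shift [-0.0002  0.0002  0.0082] turn z 0.07 F [-0.3 -0.2 -7.7] j [ 0.82  0.4  -0.88  1.81  0.34  1.09  0.38] t 21.35 w 0.0453 49.99734912067652
[-0.03132995 -0.33661718  7.72960714]
```

Free of contact, well centred and already over the square.

Request:
{"op": "step_arm", "data": {
  "commands": [
    [[0,0,0.002],[0,0,0]],
    [[0,0,0.002],[0,0,0]],
    [[0,0,0],[0,0,0]],
    [[0,0,0],[0,0,0]]
  ]
}}

```text
clock: 21.68
tool_pos: [0.5332, -0.1278, 0.22]
tool_rot: [-0.0, 0.482, 0.876, -0.0]
contact_force: [-0.3, 0.3, -7.6]
width: 0.045
gripper_force: 50.0
```

Request:
{"op": "step_arm", "data": {
  "commands": [
    [[0,0,0.0015],[0,0,0]],
    [[0,0,0.001],[0,0,0]],
    [[0,0,0],[0,0,0]],
    [[0,0,0],[0,0,0]]
  ]
}}

```text
clock: 22.02
tool_pos: [0.5333, -0.1278, 0.2176]
tool_rot: [-0.0, 0.482, 0.876, -0.0]
contact_force: [-0.2, -0.2, -8.5]
width: 0.045
gripper_force: 50.0
```

Request:
{"op": "step_arm", "data": {
  "commands": [
    [[0,0,0.001],[0,0,0]],
    [[0,0,0],[0,0,0]],
    [[0,0,0],[0,0,0]]
  ]
}}

```text
clock: 22.27
tool_pos: [0.5333, -0.1279, 0.2166]
tool_rot: [-0.0, 0.482, 0.876, -0.0]
contact_force: [0.4, -0.5, -8.4]
width: 0.0452
gripper_force: 50.0
```

Request:
{"op": "step_arm", "data": {
  "commands": [
    [[0,0,0.001],[0,0,0]],
    [[0,0,0],[0,0,0]],
    [[0,0,0],[0,0,0]]
  ]
}}

```text
clock: 22.52
tool_pos: [0.5333, -0.1279, 0.2156]
tool_rot: [-0.0, 0.482, 0.876, -0.0]
contact_force: [-0.2, 0.2, -7.8]
width: 0.0454
gripper_force: 50.0
```

Request:
{"op": "step_arm", "data": {
  "commands": [
    [[0,0,0.001],[0,0,0]],
    [[0,0,0],[0,0,0]],
    [[0,0,0],[0,0,0]]
  ]
}}

```text
clock: 22.77
tool_pos: [0.5335, -0.1279, 0.2151]
tool_rot: [0.0, 0.482, 0.876, -0.0]
contact_force: [-1.7, -0.7, -2.5]
width: 0.0452
gripper_force: 50.0
```

Request:
{"op": "step_arm", "data": {
  "commands": [
    [[0,0,0.001],[0,0,0]],
    [[0,0,0],[0,0,0]],
    [[0,0,0],[0,0,0]]
  ]
}}

```text
clock: 23.02
tool_pos: [0.5337, -0.1279, 0.215]
tool_rot: [0.001, 0.482, 0.876, -0.0]
contact_force: [-5.3, -0.2, 5.7]
width: 0.0451
gripper_force: 50.0
```

Seated: contact at TCP z 0.215, where the shoulder was expected. Release and rise.

Request:
{"op": "step_arm", "data": {
  "commands": [
    [[0,0,-0.0005],[0,0,0]],
    [[0,0,0],[0,0,0]],
    [[0,0,0],[0,0,0]],
    [[0,0,0],[0,0,0]],
    [[0,0,0],[0,0,0]],
    [[0,0,0],[0,0,0]],
    [[0,0,0],[0,0,0]]
  ],
  "gripper": 0.08
}}

```text
clock: 23.6
tool_pos: [0.5335, -0.1278, 0.2141]
tool_rot: [0.0, 0.482, 0.876, 0.0]
contact_force: [-0.1, -0.2, 0.4]
width: 0.0798
gripper_force: 0.0
```

Request:
{"op": "step_arm", "data": {
  "commands": [
    [[0,0,-0.005],[0,0,0]],
    [[0,0,-0.01],[0,0,0]],
    [[0,0,-0.02],[0,0,0]],
    [[0,0,-0.03],[0,0,0]],
    [[0,0,-0.03],[0,0,0]],
    [[0,0,-0.03],[0,0,0]],
    [[-0.025,0,0],[0,0,0]],
    [[-0.02,0,0],[0,0,0]],
    [[0,0,0],[0,0,0]],
    [[0,0,0],[0,0,0]]
  ]
}}

```text
clock: 24.43
tool_pos: [0.5576, -0.1666, 0.3396]
tool_rot: [-0.0, 0.483, 0.876, 0.0]
contact_force: [0.5, 0.7, 0.2]
width: 0.0806
gripper_force: 0.0
```

Run:
```python
from h import *
delta([.5,0,.3])
s=r.snapshot("wrist");save(s,"w8");w=cloud(s);z=w[...,2]
d=np.hypot(w[...,0]-.5335,w[...,1]+.1266)
m=(d<.03)&(z>.23)&(z<.25);q=w[m];print("hub",m.sum(),np.median(q[:,2]),cv2.minEnclosingCircle(q[:,:2].astype(np.float32)))
m=(d>.065)&(d<.09)&(z>.204)&(z<.225);q=w[m];print("rim",m.sum(),np.median(q[:,2]),cv2.minEnclosingCircle(q[:,:2].astype(np.float32)))
t=q[q[:,2]>.21];k=np.linalg.lstsq(np.c_[t[:,:2],np.ones(len(t))],t[:,2],rcond=None)[0];print("slope",k[:2])
```

```text
pos [ 0.5576 -0.1666  0.3396] txyaw 122.27 tilt 0.04 shift [0.1716 0.0402 0.0397] turn z None F [0.5 0.7 0.2] j [ 0.87  0.36 -0.9   1.59  0.28  1.33  0.5 ] t 24.4333 w 0.0806 0.0
hub 1815 0.237965911248538 ((0.5342819094657898, -0.1277467906475067), 0.02313837967813015)
rim 9329 0.21519016362314558 ((0.534043550491333, -0.1276034116744995), 0.07969434559345245)
slope [-0.00291686  0.00398588]
```

View pics/w8.png

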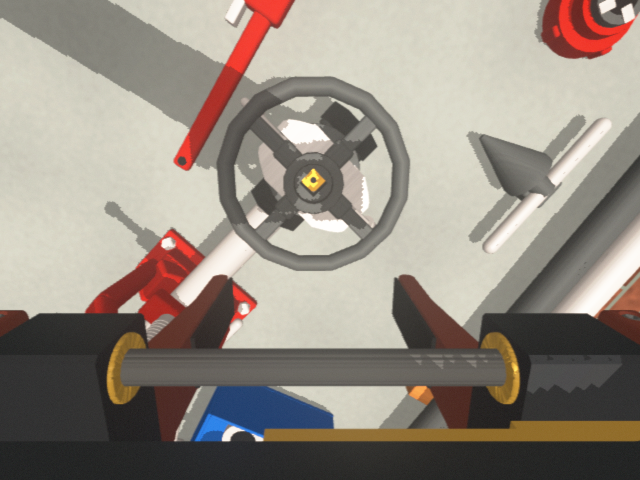

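The wheel is level on the square, with the stem visible in the socket at px (313,181). The hub top is at 0.238 against an expected 0.239, and the centre is about 1.3 mm off axis. The gripper is clear.

```bash
python3 -c "
from h import *
print(r.finish_job())"
```

```text
the job is handed in; nothing more can be done
None
```

The job is handed in, with no verdict returned: the gland rests on the packing (about 1.1 mm off axis, ears in line with the swing bolts), and the handwheel is level and fully down on the square (about 1.3 mm off axis). Both are released, and no bystander was touched that I could see, after about 25 s of the 61 s.

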